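Clamp a media bottle on the shaker tray

ROBOT

A 7-joint arm with a two-finger parallel gripper is mounted at the origin on a cart in front of the work surface, level with it; the furniture and walls round the work are solid. World frame = base frame: x ahead of the robot, y to its left, z up, the work surface at z = 0. Lengths are in m, angles in rad, forces in N, time in s.
With the tool pointing down it reaches from about 0.4 to 0.85 m from the base axis. Payload 10.4 kg.
Tool frame: the origin (TCP) lies on the centre line of the jaws, within the pads' length; the fingertips stand 8 mm ahead of it and the grasp point (between the pads) lies 11 mm behind it (r.finger_overhang is the distance from the TCP to the fingertips, in m); z points along the fingers, y is the line along which they close (so a half turn about z gives the same grasp; the last joint's range is limited). The gripper opens to 87 mm and grips with 3 to 60 N. Pads are 19 mm wide; open, the fingers measure 117 mm over their backs; the gripper's body (75 mm by 190 mm) begins 51 mm behind the grasp point.
Start: joints at [1.123, 0.332, -0.065, 1.46, 0.022, 1.35, -0.088], TCP at [0.258, -0.569, 0.231] pointing down, gripper open.
Joint ranges: [-2.6, 2.6], [-0.5, 2.12], [-1.47, 1.34], [0.16, 2.42], [-1.27, 4.41], [0.06, 2.06], [-2.6, 2.6]. Speed limits (rad/s): [2.22, 2.22, 2.79, 2.79, 3.14, 3.14, 3.14].

INTERFACE

Orientations are given as a unit quaternion [x, y, z, w].
In Python, from bench import r, vision gives the robot as it stands.
- The arm moves only by the tool drive_tool, never from a script. Its argument "series" is a list of rows, each a list of 2 entries, a list of its own where there are three numbers: the shift along the world's x, y, z in cm, then the turn about the world's z in degrees. A call has exactly 10 rows; each row shifts and turns the commanded pose from where the row before left it; what a row does not reach is not made up. A row lasts 1/8 s, in which the tool goes at most 62.5 mm and 10.7 degrees, less where a joint would pass 70% of its speed; a pose out of reach is approached as far as the arm can. A call with a gripper value outside its range is refused whole. "hand" is the closure, from 0 (fully open) to 1 (shut), set as the call begins (left out, the last holds). The fingers move at their own pace and stop on an object; "newtons" is the grip in N (left out, the last holds). Time passes only in rows, so rows that do not move let the fingers close, or fill a call up. It gives the time, the measured TCP pose, the force, the opening and the grip force at its end, in the units of the state.
- r.read_state(): the state, without advancing time (a new reading comes with each control period).
- vision.camera(name): name is "scene" or "top"; returns a dict with "color" (480x640x3 uint8, red, green, blue), "intrinsics" (3x3 intrinsics, pixels), "k1" (the pictures are not rectified: a ray, as slopes to the right and down, at radius r is drawn at 1 + k1 r^2 times it, then the intrinsics apply), "R" (3x3) and "t" (3): a world point X has camera coordinates R X + t. Camera axes: x right, y down, z forward; pixel columns grow to the right and rows downward; lengths in m; the calibration is good to about 2 mm. A picture is of the moment at which its call begins. There is no depth.
- r.close_job(): hands the job in; it is judged then, once.
The state is a dict: "time": time; "joint_positions": joint angles; "joint_vel": joint speeds; "joint_torque": joint torques, N m; "ee_pos": TCP position; "eef_rot": TCP orientation; "ft_force": force on the tool from outside, world axes, zero at the start; "torque": the same for the moment, N m; "width": finger opening in m; "grip_force": force on a finger pad.
Only numpy, scipy, OpenCV 4.12 (cv2) and the standard library are available. Lean on these libraries where they do the work, as an engineer would, in place of code of your own. Each camera call takes 0.05 s, during which the arm holds its last target. There are 200 camera calls.

TASK

Load the blue-capped bottle for shaking: stand it upright on the shaker's rubber mat between the two rubber-sleeved bars, then feed the travelling bar onto it with the feed knob, clockwise, until the bottle is held snugly against the fixed bar (a push of about 10 N; it is glass, so never force it). Let go and leave it clamped; move the bar only by its knob, and leave the timer, the dropper and the pink tip box where they are.

Things in the scene. Friction and masses are not known exactly. Their poses are not given: they have to be found in the camera images.
- bottle: Glass laboratory bottle, loose, brown contents, blue screw cap; about 56 mm across the body and 53 mm across the cap, 105 mm tall (cap from 81 to 105 mm above its foot), about 0.2 kg. Origin: centre of its underside, z up. Grip it from above across the cap. The push on it: 5 to 17 N is snug, over 22 N endangers the glass; it and the sleeves hardly give: 0.1 mm is some newtons.
- shaker: Orbital shaker fixed on the cabinet: white base, tray 200 x 226 mm. Origin: centre of its underside, z up; its black panel (-x) faces the robot, +y is its left. Mat top 66 mm above the origin, x -73..73, y -103..103 mm. The fixed bar (red-brown sleeve, 20 mm diameter, along x, top 40 mm above the mat) is screwed by hand to the rails, its face toward the bottle at y 57 to 63 mm.
- clamp_sleeve: Red-brown rubber sleeve of the travelling bar, 20 mm diameter, 140 mm long, top 40 mm above the mat. Origin: middle of the sleeve on its centre line; x along the bar (axes near the shaker's, but the sleeve can roll on its tube), closing moves it to the shaker's +y. At the start its face is some 22 to 42 mm short of a bottle that rests against the fixed bar. Not to be pushed directly.
- carriage: Travelling bar with its grey gear block (46 x 52 mm, top 38 mm above the mat) at the robot's end; slides along the shaker's y. Its origin is 96 mm below the sleeve's. Friction (about 0.2 N m at the knob and 4 N on the rail, together about 0.26 N m at the turning knob, the same as 18 N along the rail) keeps it where it is left and holds the clamping force; at standstill less is felt.
- feed_knob: Black knob on the gear block. It turns a pinion on a fixed rack, so knob, block and bar shift together 14 mm per radian along the shaker's y: clockwise from above moves them to +y (closing). Upright grip bar 46 mm long (its x), 12 thick, 34 tall on a 41 mm disc. Origin: on the vertical axis at the grip bar's foot, 44 mm above the mat. Each newton of clamping adds 0.014 N m.
- timer: White bench timer lying on the cabinet, 62 x 62 x 20 mm, loose; origin: centre of its underside. Leave alone.
- dropper: White squeeze dropper bottle lying on its side, 25 x 92 x 25 mm, loose; origin: centre of its underside. Leave alone.
- tip_box: Pipette tip box with pink rack and clear lid, 82 x 117 x 63 mm, loose; origin: centre of its underside. Leave alone.

How it is judged:
By the outcome, as a careful person would: the job done as asked, in the order asked, and still so for the second after the job is handed in, with the robot touching nothing.
It also fails if it takes over 72 s, if anything falls off the work surface, if the arm or the gripper's body presses on something with over 40 N, if the wrist force passes 120 N, or if a joint passes its speed limit or range.

## Working session

There is one attempt and no reset: what is moved stays moved. The work goes in short steps, Python scripts to look and compute and a tool call to move; the robot and the scene stay as the last step left them, time stands still between calls to the robot, and variables do not carry over. Pictures are saved under pics/ and viewed, at most 10 in all, crops included, and the job is handed in when it is done.

Besides the shell and the picture viewer there is one more tool, called after "Request:" by a JSON object that holds its "method" and its "body", one argument or row to a line. drive_tool: Moves the arm, as the interface text tells. Its arguments: {"type":"object","properties":{"series":{"type":"array"},"hand":{"type":"number"},"newtons":{"type":"number"}},"required":["series"]}

```bash
ls; mkdir -p pics
cat > h.py <<'E'
import numpy as np, cv2
from bench import r, vision
def snap(name,fn):
    c=vision.camera(name); cv2.imwrite('pics/'+fn,c['color'][:,:,::-1]); np.savez('pics/'+fn[:-4],**{k:c[k] for k in('color','intrinsics','k1','R','t')}); return c
def load(fn): return np.load('pics/'+fn+'.npz')
def proj(c,X):
    X=np.atleast_2d(X); return cv2.projectPoints(X.astype(float),cv2.Rodrigues(c['R'])[0],c['t'].astype(float),c['intrinsics'],np.array([float(c['k1']),0,0,0]))[0][:,0]
def ray(c,uv):
    p=cv2.undistortPoints(np.array([[uv]],float),c['intrinsics'],np.array([float(c['k1']),0,0,0]))[0,0]
    R=c['R'];return -R.T@c['t'], R.T@np.array([p[0],p[1],1])
def atz(c,uv,z):
    o,d=ray(c,uv); return o+d*(z-o[2])/d[2]
E
python3 - <<'E'
from h import *
for n in('scene','top'):
    c=snap(n,n+'0.png'); print(n,c['k1'],-c['R'].T@c['t'],c['intrinsics'][0])
    print(c['R'].round(2))
s=r.read_state();print({k:np.round(v,3) for k,v in s.items()})
E
```

```text
pics
scene -0.03993543914586538 [0.74964273 0.4860689  0.97159055] [496.46633657   0.         319.75010259]
[[-0.87  0.5  -0.01]
 [ 0.43  0.74 -0.52]
 [-0.25 -0.46 -0.85]]
top 0.033652578654161866 [0.28069588 0.00271797 1.14938683] [456.70119668   0.         323.31827062]
[[-0.08 -1.   -0.  ]
 [-0.98  0.08 -0.2 ]
 [ 0.2  -0.02 -0.98]]
{'time': np.float64(0.1), 'joint_positions': array([ 1.123,  0.333, -0.065,  1.461,  0.022,  1.35 , -0.089]), 'joint_vel': array([-0.002, -0.003,  0.001, -0.001,  0.   , -0.001,  0.001]), 'joint_torque': array([ 1.0000e-03, -6.2454e+01,  2.5000e-02, -3.9072e+01, -6.1000e-02,
        3.7000e-02, -0.0000e+00]), 'ee_pos': array([ 0.257, -0.569,  0.23 ]), 'eef_rot': array([ 0.978,  0.211, -0.   , -0.001]), 'ft_force': array([-0.029, -0.194,  0.401]), 'torque': array([ 0.026, -0.058, -0.011]), 'grip_force': np.float64(0.0), 'width': np.float64(0.087)}
```

View pics/scene0.png

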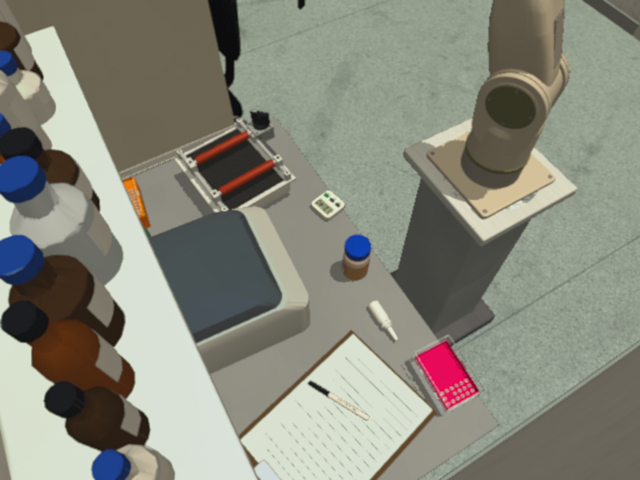

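View pics/top0.png

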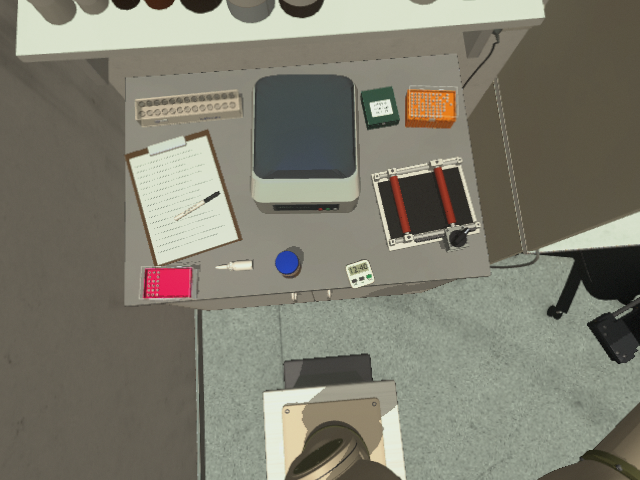

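The scene view shows the bottle cap at about (357,247) and the shaker at about (240,165). The top view shows the cap at (288,263), the fixed bar at about x=400, the travelling bar at about x=445 and the knob at (458,238). Next I'll crop in on the shaker.

Run:
```python
from h import *
t=load('top0');s=load('scene0')
a=cv2.resize(t['color'][150:260,362:492],None,fx=6,fy=5.4,interpolation=cv2.INTER_CUBIC)
a=cv2.resize(t['color'][150:260,362:492],None,fx=5,fy=5,interpolation=cv2.INTER_CUBIC)
cv2.imwrite('pics/cropT.png',a[:,:,::-1])
a=cv2.resize(s['color'][100:220,170:300],None,fx=5,fy=5,interpolation=cv2.INTER_CUBIC)
cv2.imwrite('pics/cropS.png',a[:,:,::-1])
for c,n in((t,'top'),(s,'scene')):
    h=cv2.cvtColor(c['color'],cv2.COLOR_RGB2HSV)
    m=((h[...,0]>105)&(h[...,0]<125)&(h[...,1]>180)&(h[...,2]>60)).astype(np.uint8)
    _,_,st,ce=cv2.connectedComponentsWithStats(m)
    for q,z in zip(st,ce):
        if q[4]>200: print(n,q,z,atz(c,z,.1).round(4))
```

```text
top [     0      0    640    480 306813] [319.54179908 239.47179878] [ 0.4851 -0.0052  0.1   ]
top [276 251  22  23 387] [286.36175711 261.85788114] [0.4388 0.0756 0.1   ]
scene [     0      0    640    480 302866] [323.03458955 239.256001  ] [0.4928 0.0261 0.1   ]
scene [  0  52  16  23 228] [ 6.25438596 61.65789474] [ 0.959  -0.9006  0.1   ]
scene [   0  156   45   45 1424] [ 19.51685393 176.54634831] [ 1.009  -0.4672  0.1   ]
scene [346 235  24  25 481] [357.32224532 247.0977131 ] [0.4419 0.0772 0.1   ]
scene [   0  236   43   48 1315] [ 17.60684411 256.62205323] [ 1.0572 -0.2533  0.1   ]
scene [ 93 450  37  30 819] [109.5042735  465.75213675] [1.01   0.2258 0.1   ]
```

View pics/cropT.png

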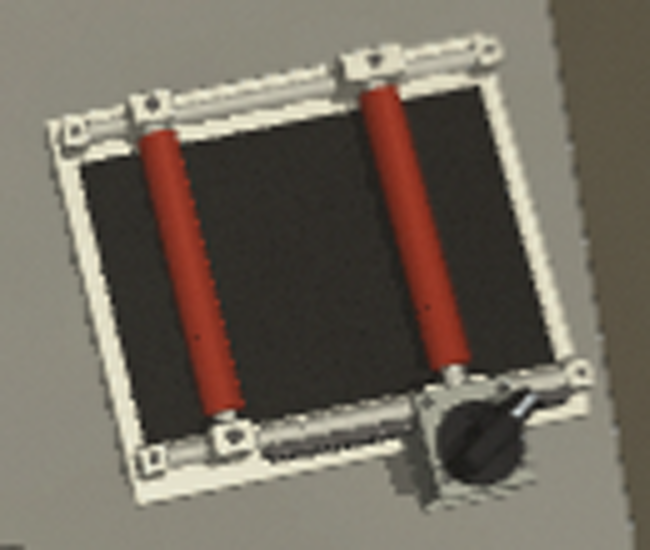

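View pics/cropS.png

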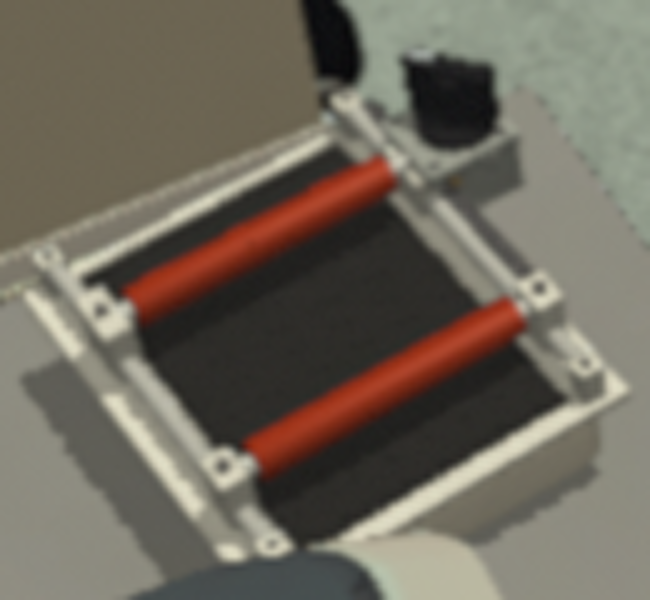

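The top crop shows the mat corners at (82,163), (482,85), (558,358) and (148,440). The fixed sleeve runs (160,133)–(225,410), the travelling sleeve (380,92)–(450,365), and the knob is at (480,443) with its pointer to the upper right. The scene crop shows the travelling sleeve at (140,300)–(385,175), the fixed sleeve at (262,455)–(515,315) and the knob at about (450,100).

Run:
```python
from h import *
t=load('top0');s=load('scene0')
T=lambda u,v:(362+u/5-.4,150+v/5-.4); S=lambda u,v:(170+u/5-.4,100+v/5-.4)
M=[atz(t,T(*p),.066)[:2] for p in((82,163),(482,85),(558,358),(148,440))]
obj=np.array([[.073,.103],[.073,-.103],[-.073,-.103],[-.073,.103]])
A=np.array(M);ca=A.mean(0);H=(obj).T@(A-ca);U,_,V=np.linalg.svd(H);R=(U@V).T
print('mat',A.round(4).tolist(),'centre',ca,'yaw',np.degrees(np.arctan2(R[1,0],R[0,0])),'res mm',((A-ca-obj@R.T)*1e3).round(1).tolist())
for n,c,f,pts in(('top',t,T,{'fix':[(160,133),(225,410)],'trav':[(380,92),(450,365)]}),('scene',s,S,{'fix':[(262,455),(515,315)],'trav':[(140,300),(385,175)]})):
  for k,v in pts.items():
    P=[atz(c,f(*p),.096)[:2] for p in v]
    L=[R.T@(p-ca) for p in P]; d=P[0]-P[1]
    print(n,k,np.round(P,4).tolist(),'local',np.round(L,4).tolist(),np.linalg.norm(d),np.degrees(np.arctan2(*d[::-1]))%180)
for z in(.11,.144): print('knob',z,atz(t,T(480,443),z), atz(s,S(450,70) if z>.12 else S(452,125),z), 'ptr',atz(t,T(530,400),z))
# bottle: predicted cap outline in both cams
for x,y in((.4388,.0756),(.4419,.0772)):
  th=np.linspace(0,2*np.pi,40)
  for n,c in(('top',t),('scene',s)):
    P=np.concatenate([np.c_[x+.0265*np.cos(th),y+.0265*np.sin(th),0*th+z] for z in(.081,.105)])
    q=proj(c,P);print(n,x,q.min(0).round(1),q.max(0).round(1))
```

```text
mat [[0.624, -0.1616], [0.6477, -0.364], [0.5062, -0.381], [0.4821, -0.1785]] centre [ 0.56502761 -0.27124725] yaw 6.757845569178919 res mm [[-1.4, -1.2], [-1.9, 0.9], [1.6, 1.2], [1.7, -0.9]]
top fix [[0.6265, -0.1961], [0.4879, -0.2112]] local [[0.0698, 0.0674], [-0.0695, 0.0688]] 0.13935657883344296 6.1934480460884895
top trav [[0.6382, -0.3044], [0.5008, -0.3193]] local [[0.0688, -0.0415], [-0.0695, -0.0402]] 0.13823585047394757 6.207058198296867
scene fix [[0.6217, -0.1965], [0.4893, -0.211]] local [[0.0651, 0.0676], [-0.0681, 0.0687]] 0.1332228443408329 6.290189407781418
scene trav [[0.6346, -0.3069], [0.5039, -0.3195]] local [[0.0649, -0.0436], [-0.0664, -0.0407]] 0.13130896387711213 5.480218898086928
knob 0.11 [ 0.45997803 -0.32367608  0.11      ] [ 0.46669674 -0.31935572  0.11      ] ptr [ 0.47826525 -0.34955598  0.11      ]
knob 0.144 [ 0.45411343 -0.31299921  0.144     ] [ 0.46335808 -0.31944619  0.144     ] ptr [ 0.47180244 -0.33803254  0.144     ]
top 0.4388 [274.7 250.2] [298.2 274.2]
scene 0.4388 [344.9 233.5] [371.5 261.8]
top 0.4419 [273.9 249. ] [297.5 273. ]
scene 0.4419 [344.  234.7] [370.6 263. ]
```

Request:
{"method": "drive_tool", "body": {
  "series": [
    [[2,3,0.5],-2],
    [[2,4,0.5],-2],
    [[2,5,0],-2],
    [[2,5,0],-2],
    [[2,5,0],-2],
    [[2,5,0],-3],
    [[2,5,0],-3],
    [[2,5,0],-3],
    [[1,5,0],-3],
    [[1,5,0],-2]
  ],
  "hand": 0,
  "newtons": 25
}}

```text
time: 1.35
ee_pos: [0.4375, -0.0978, 0.2404]
eef_rot: [1.0, 0.002, -0.0, 0.0]
ft_force: [0.5, -0.7, 0.0]
width: 0.0872
grip_force: 0.0
```

Request:
{"method": "drive_tool", "body": {
  "series": [
    [[0.15,5,0],0],
    [[0,5,0],0],
    [[0,4,0],0],
    [[0,2.4,0],0],
    [[0,0.95,0],0],
    [[0,0,-3],0],
    [[0,0,-2],0],
    [[0,0,0],0],
    [[0,0,0],0],
    [[0,0,0],0]
  ]
}}

```text
time: 2.6
ee_pos: [0.4397, 0.0739, 0.1915]
eef_rot: [1.0, 0.003, 0.001, 0.0]
ft_force: [0.3, 0.3, 0.2]
width: 0.0871
grip_force: 0.0
```

Run:
```python
from h import *
c=snap('top','t1.png');d=snap('scene','s1.png')
a=cv2.resize(c['color'][200:310,230:350],None,fx=4,fy=4,interpolation=cv2.INTER_CUBIC)
b=cv2.resize(d['color'][180:290,300:400],None,fx=4,fy=4,interpolation=cv2.INTER_CUBIC)
# knob crop from same picture
k=cv2.resize(c['color'][215:270,430:500],None,fx=10,fy=10,interpolation=cv2.INTER_CUBIC)
k=np.clip(k.astype(float)*2.5,0,255).astype(np.uint8)
o=np.zeros((440,880,3),np.uint8);o[:,:480]=a;o[:,480:]=b
cv2.imwrite('pics/m1.png',cv2.resize(o,(800,400))[:,:,::-1]);cv2.imwrite('pics/k1.png',k[:,:,::-1])
s=r.read_state();print(s['ee_pos'],s['joint_positions'].round(2))
```

```text
[0.43946727 0.07396136 0.19119422] [ 0.44 -0.   -0.69  1.93 -0.    1.21 -1.82]
```

View pics/m1.png

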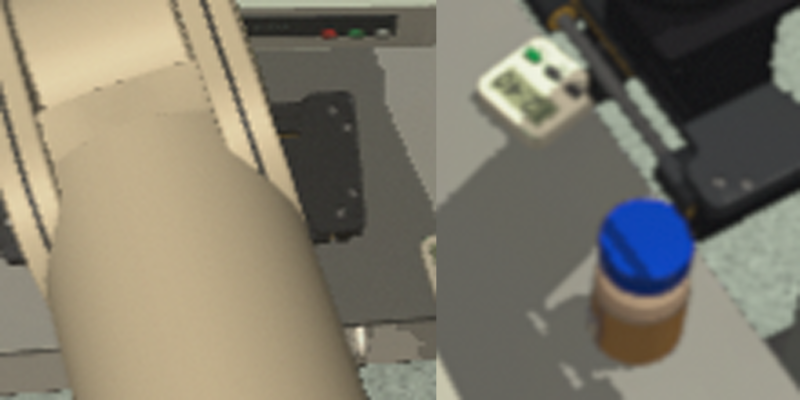

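View pics/k1.png

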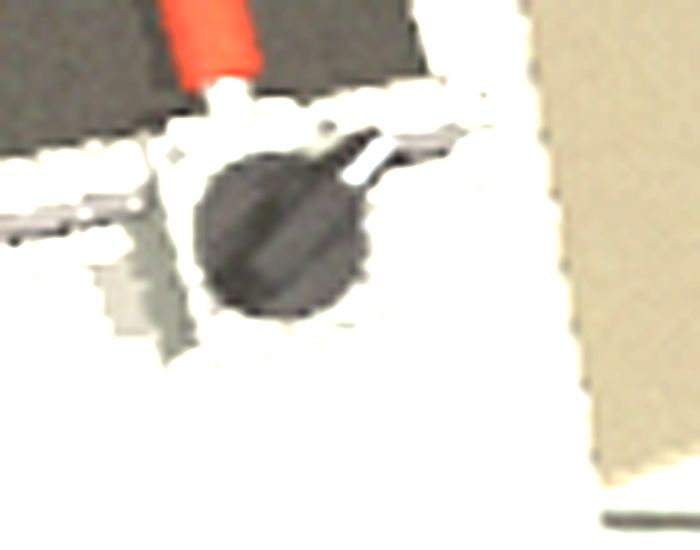

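The crops show the bottle standing undisturbed with the fingers above it. The knob disc is centred at (280,237) in its crop, and the grip bar's top runs from about (261,277) to (390,145) with a white mark at the upper-right end.

Run:
```python
from h import *
c=load('t1');d=load('s1');t=load('top0');s=load('scene0')
K=lambda u,v:(430+u/10-.45,215+v/10-.45)
print('disc',atz(c,K(280,237),.108))
a,b=atz(c,K(261,277),.144),atz(c,K(390,145),.144);print('bar',a,b,(a+b)/2,np.linalg.norm(b-a),np.degrees(np.arctan2(*(b-a)[1::-1])))
S=lambda u,v:(170+u/5-.4,100+v/5-.4)
print('scene bar top ends',atz(s,S(405,62),.144),atz(s,S(495,68),.144))
print('tcp/tips/cap in scene',proj(d,[[.4395,.074,.1915],[.4395,.074+.0435,.1835],[.4395,.074-.0435,.1835],[.439,.0755,.105]]).round(0).tolist())
```

```text
disc [ 0.46021532 -0.32417254  0.108     ]
bar [ 0.44532499 -0.30737383  0.144     ] [ 0.47288089 -0.34032899  0.144     ] [ 0.45910294 -0.32385141  0.144     ] 0.04295777891132048 -50.09887039608097
scene bar top ends [ 0.47915265 -0.33481537  0.144     ] [ 0.44478097 -0.30994043  0.144     ]
tcp/tips/cap in scene [[360.0, 221.0], [372.0, 240.0], [348.0, 207.0], [358.0, 245.0]]
```

Request:
{"method": "drive_tool", "body": {
  "series": [
    [[0,0.15,-2],0],
    [[0,0,-2],0],
    [[0,0,-2],0],
    [[0,0,-1.5],0],
    [[0,0,-1.2],0],
    [[0,0,-0.7],0],
    [[0,0,-0.6],0],
    [[0,0,0],0],
    [[0,0,0],0],
    [[0,0,0],0]
  ]
}}

```text
time: 3.95
ee_pos: [0.4393, 0.0755, 0.0909]
eef_rot: [1.0, 0.003, 0.0, 0.0]
ft_force: [0.5, 0.1, 0.5]
width: 0.0868
grip_force: 0.0
```

Request:
{"method": "drive_tool", "body": {
  "series": [
    [[0,0,0],0],
    [[0,0,0],0],
    [[0,0,0],0],
    [[0,0,0],0],
    [[0,0,0],0],
    [[0,0,0],0],
    [[0,0,0],0],
    [[0,0,0],0],
    [[0,0,0],0],
    [[0,0,0],0]
  ],
  "hand": 1,
  "newtons": 25
}}

```text
time: 5.2
ee_pos: [0.4391, 0.0755, 0.0906]
eef_rot: [1.0, 0.003, 0.0, 0.0]
ft_force: [0.2, -0.7, -0.5]
width: 0.0529
grip_force: 25.0
```

Request:
{"method": "drive_tool", "body": {
  "series": [
    [[0,0,2],0],
    [[0,0,4],0],
    [[0,0,4],0],
    [[0,-2,3],0],
    [[0,-4,2],0],
    [[0,-5,0],0],
    [[0,-5,0],0],
    [[0,-5,0],0],
    [[0,-4,0],0],
    [[2,-3,0],0]
  ]
}}

```text
time: 6.45
ee_pos: [0.4582, -0.2066, 0.2403]
eef_rot: [1.0, 0.002, -0.0, 0.0]
ft_force: [0.5, 0.1, -1.4]
width: 0.0532
grip_force: 25.0
```

Request:
{"method": "drive_tool", "body": {
  "series": [
    [[3,-2,0],0],
    [[3,-1.5,0],0],
    [[2.5,-0.6,0],0],
    [[1.7,0,0],0],
    [[0,0,-2],0],
    [[0,0,-2],0],
    [[0,0,-1],0],
    [[0,0,0],0],
    [[0,0,0],0],
    [[0,0,0],0]
  ]
}}

```text
time: 7.7
ee_pos: [0.5615, -0.2456, 0.1914]
eef_rot: [1.0, 0.003, 0.001, 0.0]
ft_force: [0.1, -0.1, -1.6]
width: 0.0525
grip_force: 25.0
```

Run:
```python
from h import *
d=snap('scene','s2.png')
cv2.imwrite('pics/m2.png',cv2.resize(d['color'][60:240,140:320],None,fx=3.3,fy=3.3,interpolation=cv2.INTER_CUBIC)[:,:,::-1])
s=r.read_state();print(s['ee_pos'],s['joint_positions'].round(2),s['width'],s['ft_force'])
```

```text
[ 0.56139746 -0.24557207  0.19129331] [ 0.64  0.35 -0.38  1.53  0.14  1.28 -1.32] 0.05270626551790261 [-0.04482385  0.29723324 -1.86466124]
```

View pics/m2.png

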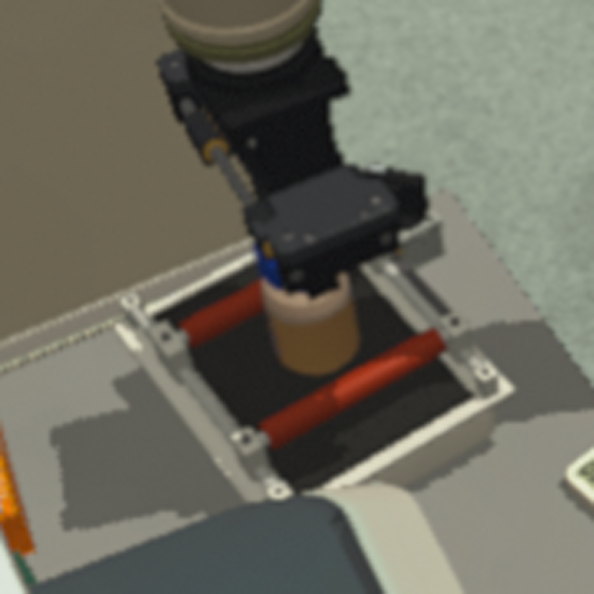

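The picture shows the bottle hanging between the two sleeves, clear of both. I'll lower it now.

Request:
{"method": "drive_tool", "body": {
  "series": [
    [[0,0,-1],0],
    [[0,0,-1],0],
    [[0,0,-0.6],0],
    [[0,0,-0.4],0],
    [[0,0,-0.2],0],
    [[0,0,-0.1],0],
    [[0,0,0],0],
    [[0,0,0],0],
    [[0,0,0],0],
    [[0,0,0],0]
  ]
}}

```text
time: 9.0
ee_pos: [0.5611, -0.2455, 0.1576]
eef_rot: [1.0, 0.003, 0.0, 0.0]
ft_force: [-0.7, 0.4, -1.9]
width: 0.0531
grip_force: 25.0
```

Request:
{"method": "drive_tool", "body": {
  "series": [
    [[0,0,-0.05],0],
    [[0,0,-0.05],0],
    [[0,0,0],0],
    [[0,0,0],0],
    [[0,0,0],0],
    [[0,0,0],0],
    [[0,0,0],0],
    [[0,0,0],0],
    [[0,0,0],0],
    [[0,0,0],0]
  ]
}}

```text
time: 10.25
ee_pos: [0.5612, -0.2455, 0.1566]
eef_rot: [1.0, 0.003, 0.0, 0.0]
ft_force: [-0.4, -0.4, 0.8]
width: 0.0528
grip_force: 25.0
```

Request:
{"method": "drive_tool", "body": {
  "series": [
    [[0,0,0],0],
    [[0,0,0],0],
    [[0,0,0],0],
    [[0,0,0],0],
    [[0,0,0.5],0],
    [[0,0,1.5],0],
    [[0,0,3],0],
    [[0,0,3],0],
    [[0,0,0],10],
    [[0,0,0],10]
  ],
  "hand": 0
}}

```text
time: 11.5
ee_pos: [0.5615, -0.2455, 0.2384]
eef_rot: [0.984, 0.179, 0.001, 0.001]
ft_force: [0.1, 0.3, -0.4]
width: 0.0872
grip_force: 0.0
```

Request:
{"method": "drive_tool", "body": {
  "series": [
    [[-2,-1.5,0],10],
    [[-2,-1.5,0],10],
    [[-2,-1.5,0],10],
    [[-2,-1.5,0],10],
    [[-1.5,-1.3,0],10],
    [[-0.6,-0.5,0],10],
    [[0,0,0],10],
    [[0,0,0],10],
    [[0,0,0],10],
    [[0,0,0],10]
  ]
}}

```text
time: 12.75
ee_pos: [0.4603, -0.3236, 0.2379]
eef_rot: [0.495, 0.869, -0.0, 0.001]
ft_force: [-0.4, 1.1, 0.1]
width: 0.0868
grip_force: 0.0
```

Run:
```python
from h import *
d=snap('scene','s3.png');t=snap('top','t3.png')
a=cv2.resize(d['color'][80:220,160:320],(640,560),interpolation=cv2.INTER_CUBIC)
cv2.imwrite('pics/m3.png',a[:,:,::-1])
s=r.read_state();print(s['ee_pos'],s['joint_positions'].round(2),s['width'],s['ft_force'],s['torque'],s['eef_rot'],s['time'])
x,y=s['eef_rot'][:2];print('close yaw',np.degrees(2*np.arctan2(y,x))-90)
```

```text
[ 0.46030277 -0.32362916  0.23768972] [ 1.03  0.24 -0.58  1.6   0.14  1.34  0.96] 0.08735982756194258 [-0.03716152 -1.19643615 -0.13179798] [ 0.01955611 -0.15118346  0.04071012] [ 4.96480117e-01  8.68047883e-01 -8.78788272e-05  5.99457232e-04] 12.85
close yaw 30.4651912665055
```

View pics/m3.png

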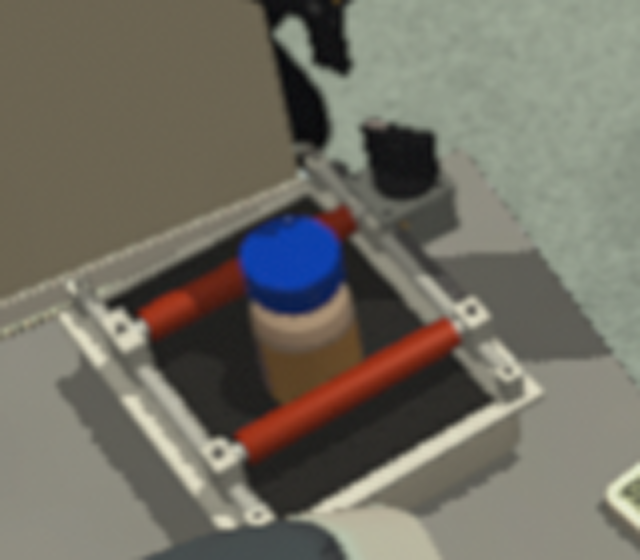

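The bottle stands upright between the bars and the knob is free. I'll descend on the knob.

Request:
{"method": "drive_tool", "body": {
  "series": [
    [[0,0,-2],8],
    [[0,0,-2],0],
    [[0,0,-2],0],
    [[0,0,-2],0],
    [[0,0,-1.5],0],
    [[0,0,-1],0],
    [[0,0,-0.6],0],
    [[0,0,-0.4],0],
    [[0,0,0],0],
    [[0,0,0],0]
  ]
}}

```text
time: 14.1
ee_pos: [0.4603, -0.3236, 0.122]
eef_rot: [0.436, 0.9, -0.0, 0.0]
ft_force: [-0.1, -0.1, 0.8]
width: 0.0869
grip_force: 0.0
```

Request:
{"method": "drive_tool", "body": {
  "series": [
    [[0,0,0],0],
    [[0,0,0],0],
    [[0,0,0],0],
    [[0,0,0],0],
    [[0,0,0],0],
    [[0,0,0],0],
    [[0,0,0],0],
    [[0,0,0],0],
    [[0,0,0],0],
    [[0,0,0],0]
  ],
  "hand": 1,
  "newtons": 5
}}

```text
time: 15.35
ee_pos: [0.4604, -0.3232, 0.1216]
eef_rot: [0.436, 0.9, 0.0, 0.0]
ft_force: [2.3, 0.8, -0.9]
width: 0.0126
grip_force: 5.0
```

```bash
cat > st.py <<'E'
from h import *
s=r.read_state();x,y=s['eef_rot'][:2]
print('t',s['time'],'p',s['ee_pos'].round(4),'yaw',round(np.degrees(2*np.arctan2(y,x))-90,2),'F',s['ft_force'].round(2),'T',s['torque'].round(3),'w',round(float(s['width']),4),s['grip_force'],'j',s['joint_positions'].round(2))
E
python3 st.py
```

```text
t 15.35 p [ 0.4604 -0.3232  0.1216] yaw 38.37 F [ 2.35  0.83 -0.88] T [ 0.212 -0.487  0.086] w 0.0126 4.973205995211174 j [ 1.02  0.34 -0.58  1.74  0.21  1.13  1.05]
```

Request:
{"method": "drive_tool", "body": {
  "series": [
    [[0.05,0.02,0],0],
    [[0,0,0],0],
    [[0,0,0],0],
    [[0,0,0],0],
    [[0,0,0],0],
    [[0,0,0],0],
    [[0,0,0],0],
    [[0,0,0],0],
    [[0,0,0],0],
    [[0,0,0],0]
  ],
  "newtons": 60
}}

```text
time: 16.6
ee_pos: [0.4605, -0.3226, 0.1216]
eef_rot: [0.435, 0.9, 0.0, -0.0]
ft_force: [-1.5, 5.0, 3.1]
width: 0.0119
grip_force: 60.0
```

```bash
python3 st.py
```

```text
t 16.6 p [ 0.4605 -0.3226  0.1216] yaw 38.37 F [-1.54  4.95  3.09] T [1.165 0.286 0.261] w 0.0119 59.998501148074865 j [ 1.02  0.34 -0.58  1.74  0.21  1.13  1.05]
```

Request:
{"method": "drive_tool", "body": {
  "series": [
    [[-0.01,0.1,0],-4],
    [[-0.01,0.1,0],-4],
    [[-0.01,0.1,0],-4],
    [[-0.01,0.1,0],-4],
    [[-0.01,0.1,0],-4],
    [[-0.01,0.1,0],-4],
    [[-0.01,0.1,0],-4],
    [[0,0.08,0],-4],
    [[0,0,0],0],
    [[0,0,0],0]
  ]
}}

```text
time: 17.85
ee_pos: [0.461, -0.3142, 0.1216]
eef_rot: [0.666, 0.746, 0.001, 0.0]
ft_force: [3.5, 5.9, -1.0]
width: 0.0115
grip_force: 60.0
```

```bash
python3 st.py
```

```text
t 17.85 p [ 0.461  -0.3142  0.1216] yaw 6.42 F [ 3.51  5.89 -1.01] T [ 1.374 -0.871  0.188] w 0.0115 59.996785540133715 j [ 0.95  0.32 -0.51  1.75  0.17  1.11  0.5 ]
```

Request:
{"method": "drive_tool", "body": {
  "series": [
    [[0,0.13,0],-5],
    [[-0.01,0.13,0],-5],
    [[-0.01,0.13,0],-5],
    [[-0.01,0.13,0],-5],
    [[-0.01,0.13,0],-5],
    [[-0.01,0.13,0],-5],
    [[-0.01,0.12,0],-5],
    [[-0.01,0.12,0],-5],
    [[0,0,0],0],
    [[0,0,0],0]
  ]
}}

```text
time: 19.1
ee_pos: [0.4618, -0.3048, 0.1217]
eef_rot: [0.881, 0.473, 0.002, 0.001]
ft_force: [12.0, 1.3, -7.4]
width: 0.0116
grip_force: 60.0
```

```bash
python3 st.py
```

```text
t 19.1 p [ 0.4618 -0.3048  0.1217] yaw -33.6 F [12.02  1.3  -7.41] T [ 0.353 -2.654  0.025] w 0.0116 59.99335932545364 j [ 0.86  0.29 -0.41  1.77  0.13  1.1  -0.18]
```

Request:
{"method": "drive_tool", "body": {
  "series": [
    [[0,0,0],0],
    [[0,0,0],0],
    [[0,0,0],0],
    [[0,0,0],0],
    [[0,0,0],0],
    [[0,0,0],0],
    [[0,0,0],0],
    [[0,0,0],0],
    [[0,0,0],0],
    [[0,0,0],0]
  ],
  "hand": 0.7
}}

```text
time: 20.35
ee_pos: [0.4592, -0.3053, 0.1215]
eef_rot: [0.882, 0.472, 0.0, 0.0]
ft_force: [0.8, 0.3, -0.1]
width: 0.0268
grip_force: 0.0
```

```bash
python3 st.py
python3 - <<'E'
from h import *
t=snap('top','t4.png');s=snap('scene','s4.png')
a=cv2.resize(s['color'][90:200,170:300],None,fx=5,fy=5,interpolation=cv2.INTER_CUBIC);cv2.imwrite('pics/m4.png',a[:,:,::-1])
E
```

```text
t 20.35 p [ 0.4592 -0.3053  0.1215] yaw -33.66 F [ 0.77  0.29 -0.15] T [-0.015 -0.064  0.013] w 0.0268 0.0 j [ 0.86  0.29 -0.41  1.77  0.13  1.11 -0.18]
```

View pics/m4.png

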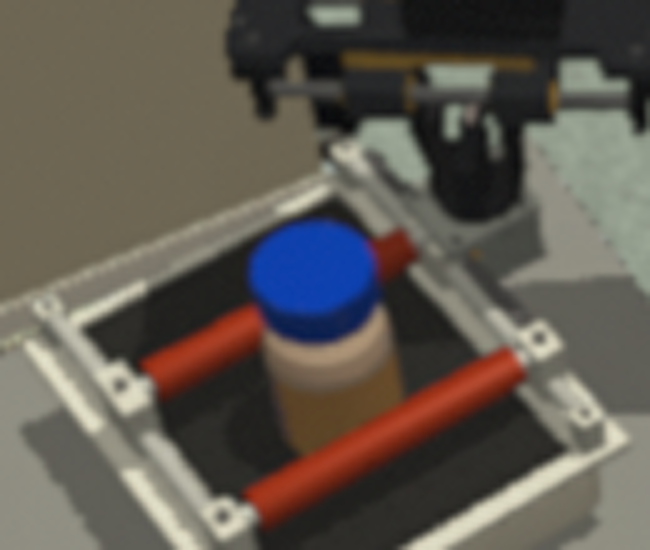

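Request:
{"method": "drive_tool", "body": {
  "series": [
    [[0.11,-0.17,0],0],
    [[0,0,0],0],
    [[0,0,0],0],
    [[0,0,0],0],
    [[0,0,0],0],
    [[0,0,0],0],
    [[0,0,0],0],
    [[0,0,0],0],
    [[0,0,0],0],
    [[0,0,0],0]
  ]
}}

```text
time: 21.7
ee_pos: [0.4603, -0.307, 0.1216]
eef_rot: [0.882, 0.472, 0.0, 0.0]
ft_force: [0.2, -0.3, -1.0]
width: 0.026
grip_force: 0.0
```

Request:
{"method": "drive_tool", "body": {
  "series": [
    [[0,0,0],0],
    [[0,0,0],0],
    [[0,0,0],0],
    [[0,0,0],0],
    [[0,0,0],0],
    [[0,0,0],0],
    [[0,0,0],0],
    [[0,0,0],0],
    [[0,0,0],0],
    [[0,0,0],0]
  ],
  "hand": 1,
  "newtons": 60
}}

```text
time: 22.95
ee_pos: [0.4604, -0.307, 0.1216]
eef_rot: [0.882, 0.472, 0.0, 0.0]
ft_force: [3.0, -0.1, -2.1]
width: 0.0116
grip_force: 60.0
```

```bash
python3 st.py
python3 - <<'E'
from h import *
s=load('s4'); S=lambda u,v:(170+u/5-.4,90+v/5-.4); th=np.radians(6.2)
P=[atz(s,S(*p),.096)[:2] for p in((150,375),(400,245))]; n=np.array([-np.sin(th),np.cos(th)])
print(P,[n@p for p in P],'fixed',[n@np.array(p) for p in((.6265,-.1961),(.4879,-.2112),(.6217,-.1965),(.4893,-.211))],'trav0',[n@np.array(p) for p in((.6382,-.3044),(.5008,-.3193),(.6346,-.3069),(.5039,-.3195))])
E
```

```text
t 22.95 p [ 0.4604 -0.307   0.1216] yaw -33.66 F [ 2.98 -0.09 -2.14] T [-0.275 -0.675  0.209] w 0.0116 59.99922014772892 j [ 0.86  0.29 -0.41  1.77  0.13  1.11 -0.18]
[array([ 0.63630715, -0.29068277]), array([ 0.50321226, -0.30426009])] [np.float64(-0.3577033163520383), np.float64(-0.3568270588191772)] fixed [np.float64(-0.26261460038479434), np.float64(-0.26265756923992156), np.float64(-0.2624938638629944), np.float64(-0.2626099381451155)] trav0 [np.float64(-0.3715447422447566), np.float64(-0.3715184801339365), np.float64(-0.3736413219741457), np.float64(-0.3720521083294197)]
```

Request:
{"method": "drive_tool", "body": {
  "series": [
    [[0.02,0.1,0],-4],
    [[-0.01,0.1,0],-4],
    [[-0.01,0.1,0],-4],
    [[-0.01,0.1,0],-4],
    [[-0.01,0.1,0],-4],
    [[-0.01,0.09,0],-4],
    [[-0.01,0.1,0],-4],
    [[-0.01,0.09,0],-4],
    [[-0.01,0.1,0],-4],
    [[-0.01,0.1,0],-4]
  ]
}}

```text
time: 24.2
ee_pos: [0.4594, -0.2974, 0.1216]
eef_rot: [0.99, 0.141, -0.0, 0.0]
ft_force: [1.1, -1.4, -1.2]
width: 0.0117
grip_force: 60.0
```

```bash
python3 st.py
```

```text
t 24.2 p [ 0.4594 -0.2974  0.1216] yaw -73.81 F [ 1.13 -1.37 -1.21] T [-0.373 -0.317  0.251] w 0.0117 59.99803022481501 j [ 0.77  0.27 -0.33  1.79  0.1   1.1  -0.87]
```

Request:
{"method": "drive_tool", "body": {
  "series": [
    [[0,0.05,0],-2],
    [[-0.01,0.05,0],-2],
    [[0,0.05,0],-2],
    [[-0.01,0.05,0],-2],
    [[0,0.05,0],-2],
    [[-0.01,0.04,0],-2],
    [[0,0.05,0],-2],
    [[-0.01,0.05,0],-2],
    [[0,0.05,0],-2],
    [[-0.01,0.05,0],-2]
  ]
}}

```text
time: 25.45
ee_pos: [0.4589, -0.2926, 0.1216]
eef_rot: [0.999, -0.033, -0.0, 0.0]
ft_force: [-1.3, -4.3, -0.3]
width: 0.0114
grip_force: 60.0
```

```bash
python3 st.py
```

```text
t 25.45 p [ 0.4589 -0.2926  0.1216] yaw -93.82 F [-1.33 -4.27 -0.25] T [-1.087  0.385  0.256] w 0.0114 59.999221097677946 j [ 0.73  0.26 -0.28  1.8   0.08  1.1  -1.22]
```

Request:
{"method": "drive_tool", "body": {
  "series": [
    [[0,0,0],-0.3],
    [[0,0,0],-0.3],
    [[0,0,0],-0.3],
    [[0,0,0],-0.3],
    [[0,0,0],-0.3],
    [[0,0,0],0],
    [[0,0,0],0],
    [[0,0,0],0],
    [[0,0,0],0],
    [[0,0,0],0]
  ]
}}

```text
time: 26.7
ee_pos: [0.4589, -0.2923, 0.1216]
eef_rot: [0.999, -0.045, -0.0, 0.0]
ft_force: [-3.6, -3.4, 1.9]
width: 0.0117
grip_force: 60.0
```

```bash
python3 st.py
python3 - <<'E'
from h import *
th=np.radians(6.2);n=np.array([-np.sin(th),np.cos(th)])
for nm,old in(('scene','scene0'),('top','top0')):
  for c,l in((load(old),'old'),(snap(nm,nm+'5.png'),'new')):
    h=cv2.cvtColor(c['color'],cv2.COLOR_RGB2HSV)
    m=(((h[...,0]<9)|(h[...,0]>175))&(h[...,1]>160)&(h[...,2]>60)).astype(np.uint8)
    k,_,st,ce=cv2.connectedComponentsWithStats(m)
    for i in range(1,k):
      if st[i][4]>30:
        p=atz(c,ce[i],.096)
        if .45<p[0]<.67 and -.38<p[1]<-.15: print(nm,l,st[i],ce[i].round(1),p.round(4),(n@p[:2]).round(4))
E
```

```text
t 26.7 p [ 0.4589 -0.2923  0.1216] yaw -95.2 F [-3.56 -3.42  1.88] T [-0.909  0.753  0.19 ] w 0.0117 60.000328067690134 j [ 0.73  0.26 -0.28  1.8   0.08  1.1  -1.24]
scene old [195 132  54  33 487] [221.2 147.5] [ 0.5727 -0.3128  0.096 ] -0.3729
scene old [219 160  56  36 516] [246.2 177. ] [ 0.5593 -0.2037  0.096 ] -0.263
scene new [247 141   9   9  59] [250.7 144.7] [ 0.5091 -0.2855  0.096 ] -0.3388
scene new [201 156  22  18 193] [212.8 164.4] [ 0.6098 -0.2758  0.096 ] -0.3401
scene new [219 160  56  36 516] [246.2 177.1] [ 0.5593 -0.2037  0.096 ] -0.2629
top old [434 167  22  57 453] [444.5 195.4] [ 0.5684 -0.3117  0.096 ] -0.3712
top old [390 176  21  57 442] [399.7 204.1] [ 0.5558 -0.2027  0.096 ] -0.2616
top new [421 170  11  15  90] [425.4 176. ] [ 0.6206 -0.2726  0.096 ] -0.3381
top new [390 176  21  57 443] [399.7 204.2] [ 0.5557 -0.2027  0.096 ] -0.2615
top new [429 196  10  22 125] [433.5 207.6] [ 0.5407 -0.2817  0.096 ] -0.3385
```

Request:
{"method": "drive_tool", "body": {
  "series": [
    [[-0.04,0,0],-0.15],
    [[0,0,0],-0.15],
    [[0,0,0],-0.15],
    [[0,0,0],-0.15],
    [[0,0,0],-0.15],
    [[0,0,0],-0.15],
    [[0,0,0],-0.15],
    [[0,0,0],-0.15],
    [[0,0,0],-0.15],
    [[0,0,0],-0.15]
  ]
}}

```text
time: 28.05
ee_pos: [0.4588, -0.292, 0.1216]
eef_rot: [0.998, -0.058, -0.0, -0.0]
ft_force: [-1.1, -2.2, 1.4]
width: 0.0116
grip_force: 60.0
```

```bash
python3 st.py
```

```text
t 28.05 p [ 0.4588 -0.292   0.1216] yaw -96.66 F [-1.06 -2.19  1.39] T [-0.267  0.302  0.253] w 0.0116 60.00015975907445 j [ 0.73  0.26 -0.28  1.8   0.08  1.09 -1.27]
```

Still free: Tz is 0.253, which is friction only.

Request:
{"method": "drive_tool", "body": {
  "series": [
    [[0,0,0],-0.15],
    [[0,0,0],-0.15],
    [[0,0,0],-0.15],
    [[0,0.01,0],-0.15],
    [[0,0,0],-0.15],
    [[0,0,0],-0.15],
    [[0,0.01,0],-0.15],
    [[0,0,0],-0.15],
    [[0,0,0],-0.15],
    [[0,0,0],-0.15]
  ]
}}

```text
time: 29.3
ee_pos: [0.4587, -0.2917, 0.1215]
eef_rot: [0.997, -0.071, -0.0, -0.0]
ft_force: [-2.3, 2.7, 3.2]
width: 0.0116
grip_force: 60.0
```

```bash
python3 st.py
```

```text
t 29.3 p [ 0.4587 -0.2917  0.1215] yaw -98.16 F [-2.26  2.74  3.2 ] T [0.836 0.432 0.284] w 0.0116 60.00099482014775 j [ 0.72  0.26 -0.28  1.8   0.08  1.09 -1.29]
```

Request:
{"method": "drive_tool", "body": {
  "series": [
    [[-0.02,0.03,0],-0.1],
    [[0,0.01,0],-0.1],
    [[0,0,0],-0.1],
    [[0,0.01,0],-0.1],
    [[0,0,0],-0.1],
    [[0,0.01,0],-0.1],
    [[0,0,0],-0.1],
    [[0,0,0],-0.1],
    [[0,0,0],-0.1],
    [[0,0,0],-0.1]
  ]
}}

```text
time: 30.55
ee_pos: [0.4586, -0.2915, 0.1216]
eef_rot: [0.997, -0.08, 0.0, 0.0]
ft_force: [2.4, 0.7, -0.9]
width: 0.0112
grip_force: 60.0
```

```bash
python3 st.py
```

```text
t 30.55 p [ 0.4586 -0.2915  0.1216] yaw -99.17 F [ 2.36  0.69 -0.89] T [ 0.263 -0.5    0.26 ] w 0.0112 59.99945053830743 j [ 0.72  0.26 -0.27  1.8   0.08  1.09 -1.31]
```

Request:
{"method": "drive_tool", "body": {
  "series": [
    [[0,0.01,0],-0.12],
    [[0,0,0],-0.12],
    [[0,0,0],-0.12],
    [[0,0.01,0],-0.12],
    [[0,0,0],-0.12],
    [[0,0,0],-0.12],
    [[0,0.01,0],-0.12],
    [[0,0,0],-0.12],
    [[0,0,0],-0.12],
    [[0,0,0],-0.12]
  ]
}}

```text
time: 31.8
ee_pos: [0.4586, -0.2911, 0.1216]
eef_rot: [0.996, -0.09, 0.0, 0.0]
ft_force: [3.9, -0.0, -2.4]
width: 0.0115
grip_force: 60.0
```

```bash
python3 st.py
```

```text
t 31.8 p [ 0.4586 -0.2911  0.1216] yaw -100.36 F [ 3.9  -0.03 -2.36] T [ 0.039 -0.912  0.315] w 0.0115 59.99897631816566 j [ 0.72  0.26 -0.27  1.8   0.08  1.09 -1.33]
```

Request:
{"method": "drive_tool", "body": {
  "series": [
    [[0.02,0,0],-0.05],
    [[0,0,0],-0.05],
    [[0,0,0],-0.05],
    [[0,0.01,0],-0.05],
    [[0,0,0],-0.05],
    [[0,0,0],-0.05],
    [[0,0,0],-0.05],
    [[0,0,0],-0.05],
    [[0,0,0],-0.05],
    [[0,0,0],-0.05]
  ]
}}

```text
time: 33.05
ee_pos: [0.4586, -0.2911, 0.1216]
eef_rot: [0.996, -0.095, -0.0, 0.0]
ft_force: [0.9, 1.6, 0.1]
width: 0.0117
grip_force: 60.0
```

```bash
python3 st.py
```

```text
t 33.05 p [ 0.4586 -0.2911  0.1216] yaw -100.86 F [0.93 1.63 0.13] T [ 0.18  -0.114  0.262] w 0.0117 59.99994529411197 j [ 0.72  0.26 -0.27  1.8   0.08  1.09 -1.34]
```

Request:
{"method": "drive_tool", "body": {
  "series": [
    [[0,0,0],-0.1],
    [[0,0,0],-0.1],
    [[0,0.01,0],-0.1],
    [[0,0,0],-0.1],
    [[0,0,0],-0.1],
    [[0,0.01,0],-0.1],
    [[0,0,0],-0.1],
    [[0,0,0],-0.1],
    [[0,0,0],0],
    [[0,0,0],0]
  ]
}}

```text
time: 34.3
ee_pos: [0.4586, -0.2909, 0.1216]
eef_rot: [0.995, -0.102, -0.0, 0.0]
ft_force: [-1.7, 1.1, 2.5]
width: 0.0113
grip_force: 60.0
```

```bash
python3 st.py
```

```text
t 34.3 p [ 0.4586 -0.2909  0.1216] yaw -101.66 F [-1.65  1.09  2.5 ] T [0.345 0.421 0.29 ] w 0.0113 60.00053046271205 j [ 0.72  0.26 -0.27  1.8   0.08  1.09 -1.35]
```

Request:
{"method": "drive_tool", "body": {
  "series": [
    [[0,0,0],-0.08],
    [[0,0.01,0],-0.08],
    [[0,0,0],-0.08],
    [[0,0,0],-0.08],
    [[0,0,0],-0.08],
    [[0,0.01,0],-0.08],
    [[0,0,0],-0.08],
    [[0,0,0],-0.08],
    [[0,0,0],-0.08],
    [[0,0,0],-0.08]
  ]
}}

```text
time: 35.55
ee_pos: [0.4586, -0.2907, 0.1216]
eef_rot: [0.994, -0.109, -0.0, 0.0]
ft_force: [-2.9, 1.4, 3.0]
width: 0.0117
grip_force: 60.0
```

```bash
python3 st.py;python3 - <<'E'
from h import *
th=np.radians(6.2);n=np.array([-np.sin(th),np.cos(th)])
for nm in('scene','top'):
    c=snap(nm,nm+'6.png')
    h=cv2.cvtColor(c['color'],cv2.COLOR_RGB2HSV)
    m=(((h[...,0]<9)|(h[...,0]>175))&(h[...,1]>160)&(h[...,2]>60)).astype(np.uint8)
    k,_,st,ce=cv2.connectedComponentsWithStats(m)
    for i in range(1,k):
      if st[i][4]>30:
        p=atz(c,ce[i],.096)
        if .45<p[0]<.67 and -.38<p[1]<-.15: print(nm,st[i],ce[i].round(1),p.round(4),(n@p[:2]).round(4))
    for f in(nm+'6',nm+'5'):
      c=load(f);h=cv2.cvtColor(c['color'],cv2.COLOR_RGB2HSV)
      m=((h[...,0]>105)&(h[...,0]<125)&(h[...,1]>180)&(h[...,2]>60)).astype(np.uint8)
      k,_,st,ce=cv2.connectedComponentsWithStats(m)
      for q,z in zip(st[1:],ce[1:]):
        p=atz(c,z,.17)
        if q[4]>50 and p[0]<.65: print(f,'cap',q,z.round(2),p.round(4))
E
```

```text
t 35.55 p [ 0.4586 -0.2907  0.1216] yaw -102.47 F [-2.85  1.45  3.04] T [0.235 0.799 0.333] w 0.0117 60.000781305134296 j [ 0.72  0.26 -0.27  1.8   0.08  1.09 -1.37]
scene [248 141   9  10  61] [251.3 145.1] [ 0.5086 -0.2839  0.096 ] -0.3372
scene [202 156  22  18 195] [213.2 164.8] [ 0.6095 -0.2742  0.096 ] -0.3385
scene [219 160  56  36 517] [246.2 177.1] [ 0.5594 -0.2036  0.096 ] -0.2629
scene6 cap [221 136  25  24 478] [233.65 147.27] [ 0.5642 -0.2324  0.17  ]
scene5 cap [221 136  25  24 471] [233.17 146.77] [ 0.5645 -0.2342  0.17  ]
top [420 170  11  15  90] [424.8 176.2] [ 0.6201 -0.271   0.096 ] -0.3364
top [390 176  20  57 438] [399.6 204. ] [ 0.5562 -0.2026  0.096 ] -0.2615
top [428 196  10  19 114] [432.7 206.8] [ 0.5428 -0.2801  0.096 ] -0.3371
top6 cap [410 182  23  22 411] [420.6  192.44] [ 0.5594 -0.2377  0.17  ]
top5 cap [410 181  24  23 411] [421.28 192.38] [ 0.5594 -0.2392  0.17  ]
```

Request:
{"method": "drive_tool", "body": {
  "series": [
    [[-0.03,0.02,0],-0.08],
    [[0,0,0],-0.08],
    [[0,0,0],-0.08],
    [[0,0,0],-0.08],
    [[0,0,0],-0.08],
    [[0,0.01,0],-0.08],
    [[0,0,0],-0.08],
    [[0,0,0],-0.08],
    [[0,0,0],-0.08],
    [[0,0,0],-0.08]
  ]
}}

```text
time: 36.9
ee_pos: [0.4585, -0.2905, 0.1216]
eef_rot: [0.993, -0.116, 0.0, 0.0]
ft_force: [0.9, -1.7, -0.7]
width: 0.0116
grip_force: 60.0
```

```bash
python3 st.py
```

```text
t 36.9 p [ 0.4585 -0.2905  0.1216] yaw -103.27 F [ 0.9  -1.72 -0.75] T [-0.493 -0.256  0.276] w 0.0116 59.99922369606793 j [ 0.71  0.26 -0.27  1.8   0.08  1.09 -1.38]
```

```bash
cat > avg.py <<'E'
from h import *
T=[];F=[];Y=[]
for i in range(8):
    s=r.read_state();T.append(s['torque'][2]);F.append(s['ft_force'][:2]);x,y=s['eef_rot'][:2];Y.append(np.degrees(2*np.arctan2(y,x))-90);vision.camera('top')
F=np.mean(F,0);print('t',s['time'],'Tz',np.round(T,3),np.mean(T).round(3),'F',F.round(2),'T-.014Fy',(np.mean(T)-.014*F[1]).round(3),'yaw',np.mean(Y).round(2),s['ee_pos'].round(4))
E
python3 avg.py
```

```text
t 37.25 Tz [0.276 0.218 0.246 0.177 0.205 0.227 0.24  0.274] 0.233 F [ 1.4  -2.45] T-.014Fy 0.267 yaw -103.26 [ 0.4585 -0.2904  0.1216]
```

Request:
{"method": "drive_tool", "body": {
  "series": [
    [[0,0,0],-0.08],
    [[0,0,0],-0.08],
    [[0,0,0],-0.08],
    [[0,0,0],-0.08],
    [[0,0,0],-0.08],
    [[0,0.01,0],-0.08],
    [[0,0,0],-0.08],
    [[0,0,0],-0.08],
    [[0,0,0],-0.08],
    [[0,0,0],-0.08]
  ]
}}

```text
time: 38.55
ee_pos: [0.4584, -0.2902, 0.1216]
eef_rot: [0.992, -0.122, 0.0, 0.0]
ft_force: [3.3, -2.8, -2.5]
width: 0.0115
grip_force: 60.0
```

```bash
python3 avg.py
```

```text
t 38.9 Tz [0.233 0.292 0.224 0.261 0.202 0.2   0.269 0.304] 0.248 F [ 3.1  -2.91] T-.014Fy 0.289 yaw -104.06 [ 0.4585 -0.2902  0.1216]
```

Request:
{"method": "drive_tool", "body": {
  "series": [
    [[0.03,0,0],-0.1],
    [[0,0,0],-0.1],
    [[0,0,0],-0.1],
    [[0,0,0],-0.1],
    [[0,0,0],-0.1],
    [[0,0,0],-0.1],
    [[0,0,0],-0.1],
    [[0,0,0],-0.1],
    [[0,0,0],-0.1],
    [[0,0,0],-0.1]
  ]
}}

```text
time: 40.2
ee_pos: [0.4585, -0.2901, 0.1215]
eef_rot: [0.991, -0.131, -0.0, -0.0]
ft_force: [-3.2, 0.1, 3.9]
width: 0.0115
grip_force: 60.0
```

```bash
python3 avg.py
```

```text
t 40.55 Tz [0.358 0.329 0.386 0.315 0.341 0.363 0.305 0.309] 0.338 F [-3.87  0.99] T-.014Fy 0.324 yaw -105.06 [ 0.4586 -0.2901  0.1215]
```

Request:
{"method": "drive_tool", "body": {
  "series": [
    [[-0.04,0.01,0],-0.05],
    [[0,0,0],-0.05],
    [[0,0,0],-0.05],
    [[0,0,0],-0.05],
    [[0,0,0],-0.05],
    [[0,0,0],-0.05],
    [[0,0,0],-0.05],
    [[0,0,0],-0.05],
    [[0,0,0],0],
    [[0,0,0],0]
  ]
}}

```text
time: 41.85
ee_pos: [0.4585, -0.29, 0.1216]
eef_rot: [0.991, -0.134, 0.0, -0.0]
ft_force: [0.5, 1.9, 0.0]
width: 0.0112
grip_force: 60.0
```

```bash
python3 avg.py
```

```text
t 42.2 Tz [0.381 0.377 0.329 0.413 0.42  0.384 0.411 0.376] 0.386 F [1.13 2.07] T-.014Fy 0.358 yaw -105.45 [ 0.4585 -0.29    0.1216]
```

Request:
{"method": "drive_tool", "body": {
  "series": [
    [[0,0.03,0],-0.05],
    [[0,0,0],-0.05],
    [[0,0,0],-0.05],
    [[0,0,0],-0.05],
    [[0,0,0],-0.05],
    [[0,0,0],0],
    [[0,0,0],0],
    [[0,0,0],0],
    [[0,0,0],0],
    [[0,0,0],0]
  ]
}}

```text
time: 43.5
ee_pos: [0.4584, -0.2899, 0.1216]
eef_rot: [0.991, -0.137, 0.0, 0.0]
ft_force: [3.6, -0.5, -3.5]
width: 0.0112
grip_force: 60.0
```

```bash
python3 avg.py
```

```text
t 43.85 Tz [0.345 0.332 0.352 0.345 0.322 0.421 0.352 0.353] 0.353 F [ 4.58 -0.3 ] T-.014Fy 0.357 yaw -105.71 [ 0.4584 -0.2899  0.1216]
```

Request:
{"method": "drive_tool", "body": {
  "series": [
    [[0.02,0.01,0],0],
    [[0,0,0],0],
    [[0,0,0],0],
    [[0,0,0],0],
    [[0,0,0],0],
    [[0,0,0],-0.05],
    [[0,0,0],-0.05],
    [[0,0,0],-0.05],
    [[0,0,0],-0.05],
    [[0,0,0],-0.05]
  ]
}}

```text
time: 45.15
ee_pos: [0.4584, -0.2898, 0.1216]
eef_rot: [0.99, -0.139, -0.0, 0.0]
ft_force: [2.5, -1.6, -1.7]
width: 0.0113
grip_force: 60.0
```

```bash
python3 avg.py
```

```text
t 45.5 Tz [0.33  0.361 0.321 0.305 0.369 0.3   0.37  0.38 ] 0.342 F [ 2.35 -2.04] T-.014Fy 0.371 yaw -105.97 [ 0.4584 -0.2899  0.1216]
```

Request:
{"method": "drive_tool", "body": {
  "series": [
    [[0,0,0],0],
    [[0,0,0],0],
    [[0,0,0],0],
    [[0,0,0],0],
    [[0,0,0],0],
    [[0,0,0.5],0],
    [[0,0,1.5],0],
    [[0,0,3],0],
    [[0,0,4],0],
    [[0,0,4],0]
  ],
  "hand": 0.7
}}

```text
time: 46.8
ee_pos: [0.4585, -0.2897, 0.2541]
eef_rot: [0.99, -0.139, 0.0, 0.0]
ft_force: [0.5, -0.6, -0.3]
width: 0.0261
grip_force: 0.0
```

Request:
{"method": "drive_tool", "body": {
  "series": [
    [[0,-3,1],0],
    [[0,-4,0],0],
    [[0,-4,0],0],
    [[0,-4,0],0],
    [[0,-3,0],0],
    [[0,0,0],0],
    [[0,0,0],0],
    [[0,0,0],0],
    [[0,0,0],0],
    [[0,0,0],0]
  ]
}}

```text
time: 48.05
ee_pos: [0.4587, -0.4694, 0.2618]
eef_rot: [0.99, -0.139, 0.0, 0.0]
ft_force: [0.0, 0.0, -0.8]
width: 0.0259
grip_force: 0.0
```

```bash
python3 st.py
python3 - <<'E'
from h import *
s=snap('scene','s7.png');t=snap('top','t7.png')
a=cv2.resize(s['color'][90:220,150:350],(600,390),interpolation=cv2.INTER_CUBIC)
cv2.imwrite('pics/m7.png',a[:,:,::-1])
E
```

```text
t 48.05 p [ 0.4587 -0.4694  0.2618] yaw -105.93 F [ 0.02  0.03 -0.75] T [ 0.09   0.019 -0.028] w 0.0259 0.0 j [ 0.84  0.39 -0.16  1.32  0.06  1.44 -1.16]
```

View pics/m7.png

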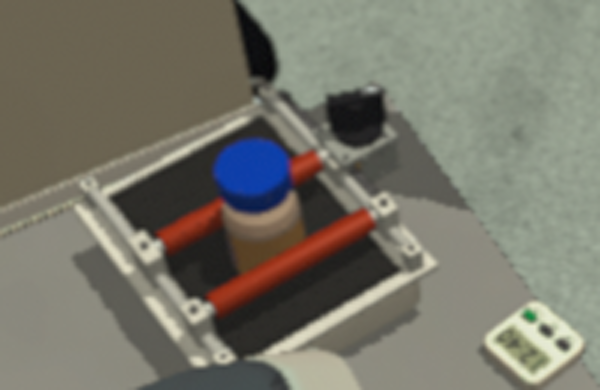

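The bottle stands upright, touching both sleeves, and the gripper is clear of everything. I'm handing in the job.

```bash
python3 -c "
from bench import r
print(r.close_job())"
```

```text
the job is handed in; nothing more can be done
None
```

The bottle stands upright on the mat, clamped between the two bars by the feed knob at an estimated 8–10 N (inferred from noisy knob torque, not measured directly), and the job was handed in at about 48 s with the arm clear; the hand-in returned no verdict.

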